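# Swap the change gears of a feed gearbox

## Robot

A 6-joint arm with a two-finger parallel gripper is mounted at the origin on a cart in front of the work surface, level with it; the furniture and walls round the work are solid. World frame = base frame: x ahead of the robot, y to its left, z up, the work surface at z = 0. Lengths are in m, angles in rad, forces in N, time in s.
With the tool pointing down it reaches from about 0.35 to 0.8 m from the base axis. Payload 7.3 kg.
Tool frame: the origin (TCP) lies midway between the tips of the shut fingers; the grasp point (between the pads) lies bot.hold_point_z behind it (bot.hold_point_z is the distance from the TCP to the grasp point, in m); z points along the fingers, y is the line along which they close (so a half turn about z gives the same grasp; the last joint's range is limited). The gripper opens to 85 mm and grips with 20 to 120 N. Pads are 22 mm wide; open, the fingers measure 114 mm over their backs; the gripper's body (76 mm by 85 mm) begins 54 mm behind the grasp point. The pads swing forward as they close: fully open they stand 13 mm farther back than shut.
Start: joints at [-1.495, 0.342, 1.524, -0, 1.275, -0.146], TCP at [0.116, -0.512, 0.231] pointing down, gripper open.
Joint ranges: [-2.53, 2.53], [-0.77, 2.02], [0.04, 2.7], [-1, 4.14], [0.28, 2.66], [-3.11, 3.11]. Speed limits (rad/s): [2.57, 2.57, 3.14, 3.14, 3.14, 3.14].

## Interface

Orientations are given as a unit quaternion [x, y, z, w].
In Python, from plant import bot, vision gives the robot as it stands. Calls block until the motion is done:
- bot.goto(position, orientation): joint-space move of the TCP to a pose.
- bot.move_linear(position, ori=None, vel=0.15): straight line of the TCP; ori=None keeps the orientation; vel is the mean speed in m/s.
- bot.move_joints(angles): joint-space move.
- bot.grip(opening, f_grip=None): finger opening in m; f_grip is the grip in N (None keeps the last); returns when the fingers have stopped.
- bot.sleep(seconds).
- bot.ik(position, orientation): joint angles nearest the present ones, or None.
- vision.snapshot(name): name is "side" or "top" or "wrist"; returns a dict with "pixels" (400x640x3 uint8, red, green, blue), "vfov" (degrees; the focal length in pixels is half the picture's height over the tangent of half this angle, whatever the lens; pixels are square), "cx", "cy" (the principal point, pixels), "origin" and "attitude" of the camera in the world. Camera axes: x right, y up, looking along -z (the intrinsics and any distortion apply to the point x, -y, -z); pixel columns grow to the right and rows downward; lengths in m; the calibration is good to about 2 mm. A picture is of the moment at which its call begins. There is no depth.
A pose or a line that the arm cannot do raises bot.IKError and nothing moves.
- bot.finish_job(): hands the job in; it is judged then, once.
Trained networks look in the newest picture that a camera, given by its name, has taken for a name from the list of things; names that differ only in an ending like _2 or _b are one class to them, and where a whole thing is asked for, a point or a joint stands for the part that bears it (a point fixed in the world has none). Each returns a list of dicts, best first, with "confidence" (0 to 1); they miss things now and then, are a little off and sometimes report something else, mostly with a low value. They report only what shows in the picture. A call takes as long as a camera call. They do not tell look-alikes from the thing itself.
- vision.boxes_of(thing, camera): "at" ([x, y, z] in m, in world coordinates, good to about 4 mm: the middle of the surface that is visible of it).
- vision.masks_of(thing, camera): "mask" (400x640 bool, what is visible of it).
Readings, each from a call of its own:
- bot.current_t(): time.
- bot.current_joint_positions(): joint angles.
- bot.current_qvel(): joint speeds.
- bot.current_joint_efforts(): joint torques, N m.
- bot.current_position(): TCP position.
- bot.current_eef_rot(): TCP orientation.
- bot.current_ft_force(): force on the tool from outside, world axes, zero at the start.
- bot.current_torque(): the same for the moment, N m.
- bot.current_gripper_width(): finger opening in m.
- bot.current_grip_force(): force on a finger pad.
Only numpy, scipy, OpenCV 4.12 (cv2) and the standard library are available. Lean on these libraries where they do the work, as an engineer would, in place of code of your own. Each camera call takes 0.05 s, during which the arm holds its last target. There are 200 camera calls.

## Task

Swap the two change gears of the open feed gearbox to invert its ratio: take the retaining collars off, put the large gear on the shaft where the small one is and the small gear where the large one is, hubs up, laying parts down on the free rubber mat meanwhile. Then put the round and the hexagonal collar back, each on the shaft it came from on top of the gear there, with everything seated fully down.

Things in the scene. Friction and masses are not known exactly. Their poses are not given: they have to be found in the camera images.
- gearbox: Fixed grey-green feed gearbox, cover off; foot 128 (x) x 200 (y) mm, bright top face 40 mm above the bench (z = 0), output shaft stub on its +x side, brass sight glass on its -x side. Two identical upright steel shafts stand 75 mm apart on its y axis, at y = +37.5 and -37.5 mm. Origin: centre of its underside, z up; turned up to 20 degrees from the bench's axes.
- shaft_a (a point): On the axis of the shaft at the gearbox's +y end, at the top of its shoulder (33 mm disc, 44 mm above the bench) on which a gear rests. Shaft 14 mm in diameter up to 88 mm above the bench, then a nose tapering to 3 mm at 104 mm above the bench, which guides a bore that comes down some mm off centre.
- shaft_b (a point): The same point of the identical shaft at the gearbox's -y end.
- gear_large: Large steel spur gear, five spokes, 105 mm over 40 teeth, 0.45 kg. Disc 14 mm thick; grip the round hub, 30 mm in diameter, 20 mm tall above the disc. Plain 18 mm bore, loose on a shaft. Origin: on the axis at the disc's underside, z towards the hub (up). Starts on either shaft, a collar on its hub, hub top 78 mm above the bench. Teeth need no aligning: it goes down beside the other gear in any turn.
- gear_small: Small steel spur gear, solid disc, 55 mm over 20 teeth, 0.2 kg; disc thickness 14 mm, hub 30 mm in diameter and 20 mm tall above the disc, 18 mm bore and origin as for the large gear. Starts on the other shaft, with a collar on its hub.
- collar_round: Dark steel retaining collar, round and knurled, 36 mm in diameter (topmost 4 mm: 31 mm), 22 mm high, 18 mm bore right through, 0.08 kg. Slips loosely over a shaft and rests on the gear's hub, underside 78 mm above the bench. Origin: on the axis at the underside, z up. Starts on either shaft, whichever gear is there.
- collar_hex: Dark steel retaining collar, hexagonal, 34.6 mm across flats, 40 mm across corners (flats face 30, 90, 150 ... degrees from its x axis), 22 mm high, 18 mm bore right through, 0.08 kg. Starts on the other shaft, resting on the hub there, underside 78 mm above the bench. Origin: on the axis at the underside, z up.
- mat: Fixed black ribbed rubber mat on the bench, empty at the start, 120 (its x) x 210 (its y) x 3 mm: the free place to lay parts. Origin: centre of its underside; turned up to 11 degrees from the bench's axes.
Things that resemble listed ones, but are neither listed nor needed, are in the scene too. Leave any blue look-alike of the collar_hex alone.

How it is judged:
By the outcome, as a careful person would: the job done as asked, in the order asked, and still so for the second after the job is handed in, with the robot touching nothing.
It also fails if it takes over 138 s, if anything falls off the work surface, if the arm or the gripper's body presses on something with over 40 N, if the wrist force passes 120 N, or if a joint passes its speed limit or range.

## Working session

There is one attempt and no reset: what is moved stays moved. The work goes in short steps, each a Python script; the robot and the scene stay as the last script left them, time stands still between calls to the robot, and variables do not carry over. Pictures are saved under pics/ and viewed, at most 14 in all, crops included, and the job is handed in when it is done.

```bash
ls; mkdir -p pics; python3 - <<'E'
from plant import bot, vision
import cv2,numpy as np
print(bot.hold_point_z,bot.current_t(),bot.current_eef_rot(),bot.current_position())
for c in ("top","side"):
    s=vision.snapshot(c); cv2.imwrite(f"pics/{c}0.png",s["pixels"][:,:,::-1])
    print(c,{k:s[k] for k in s if k!="pixels"})
    for n in ["gearbox","gear_large","gear_small","collar_round","collar_hex","mat","shaft_a"]:
        print(n,[(np.round(d["at"],4).tolist(),round(d["confidence"],2)) for d in vision.boxes_of(n,c)])
E
```

```text
pics
0.0187 0.0 [ 9.93860362e-01  1.10638809e-01  2.84845070e-05 -7.96359205e-04] [ 0.11546979 -0.51171549  0.23060902]
top {'vfov': 54.42571628008325, 'cx': 320.34198220531795, 'cy': 197.5043705651088, 'origin': array([ 0.4439044 , -0.06424148,  0.9363942 ]), 'attitude': array([-0.02576112,  0.04339191,  0.7077527 , -0.70465568])}
gearbox [([0.5917, 0.0622, 0.0366], 0.94)]
gear_large [([0.59, 0.1225, 0.0567], 0.64), ([0.5947, 0.0619, 0.0377], 0.4)]
gear_small [([0.6085, 0.0386, 0.0602], 0.62)]
collar_round [([0.5962, 0.1186, 0.0973], 0.71)]
collar_hex [([0.6167, 0.0493, 0.0983], 0.79), ([0.6441, -0.0858, 0.0194], 0.74)]
mat [([0.4447, -0.2799, 0.0026], 0.83)]
shaft_a [([0.5984, 0.0643, 0.0392], 0.68)]
side {'vfov': 52.93077183518761, 'cx': 318.5900507551913, 'cy': 202.0423576922901, 'origin': array([0.34445688, 0.50673806, 0.63444112]), 'attitude': array([-0.07546272,  0.40633867,  0.89798828, -0.15103418])}
gearbox [([0.5776, 0.1412, 0.033], 0.63)]
gear_large [([0.5887, 0.1336, 0.0558], 0.6), ([0.6158, 0.0522, 0.0976], 0.58), ([0.4464, -0.2714, -0.0004], 0.19)]
gear_small [([0.6101, 0.0628, 0.0585], 0.69)]
collar_round [([0.597, 0.1293, 0.0944], 0.89)]
collar_hex [([0.6159, 0.0548, 0.0971], 0.86), ([0.6396, -0.0697, 0.0238], 0.64), ([0.586, 0.1337, 0.0609], 0.4)]
mat [([0.4455, -0.27, -0.0004], 0.76), ([0.5796, 0.1376, 0.0334], 0.56)]
shaft_a [([0.5837, 0.1386, 0.035], 0.63)]
```

View pics/top0.png

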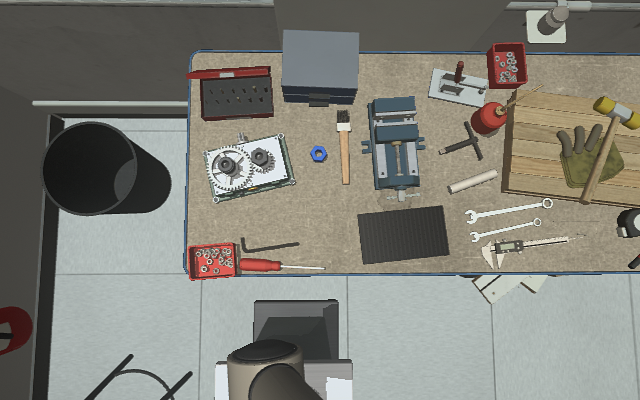

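View pics/side0.png

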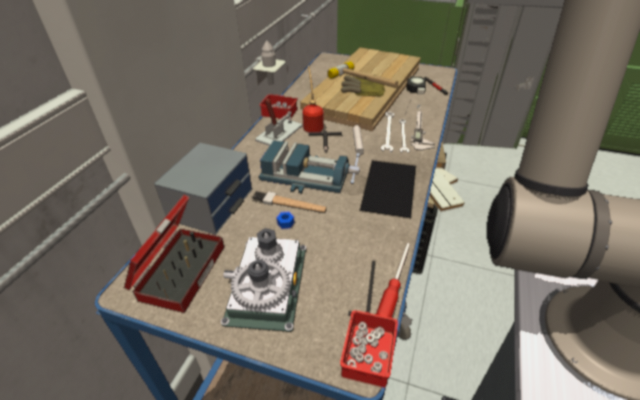

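The large gear and the round collar are on the left shaft, with the round collar at about (227,163). The small gear and the dark hex collar are on the right shaft, with the hex at about (261,155). The blue nut at (319,154) is the look-alike, so I leave it alone. The mat at about (404,235) is empty. Next I take a wrist view above the gearbox to get precise positions.

```bash
cat > h.py <<'E'
from plant import bot, vision
import cv2,numpy as np
from scipy.spatial.transform import Rotation as R
def to_world(s,px,z):
    f=200/np.tan(np.radians(s["vfov"]/2)); px=np.atleast_2d(px).astype(float)
    d=np.c_[(px[:,0]-s["cx"])/f,-(px[:,1]-s["cy"])/f,-np.ones(len(px))]
    d=R.from_quat(s["attitude"]).apply(d); o=s["origin"]
    return o+d*((z-o[2])/d[:,2])[:,None]
def to_px(s,P):
    f=200/np.tan(np.radians(s["vfov"]/2)); c=R.from_quat(s["attitude"]).inv().apply(np.atleast_2d(P)-s["origin"])
    return np.c_[s["cx"]+f*c[:,0]/-c[:,2], s["cy"]-f*c[:,1]/-c[:,2]]
def down(a):  # tool down, closing axis (tool y) at world angle a; kept within +-90deg of -y
    return (R.from_euler('z',a+np.pi/2)*R.from_quat([1,0,0,0])).as_quat()
E
python3 - <<'E'
from h import *
s=vision.snapshot("top")
m=vision.masks_of("mat","top")[0]["mask"].astype(np.uint8)
c=max(cv2.findContours(m,0,2)[0],key=cv2.contourArea)[:,0]
w=to_world(s,c,0.003)[:,:2]
r=cv2.minAreaRect((w*1000).astype(np.float32)); print("mat",r)
bot.goto([0.55,0.08,0.36],down(-np.pi/2)); print(bot.current_t(),bot.current_joint_positions().round(2) if hasattr(bot.current_joint_positions(),'round') else bot.current_joint_positions())
s=vision.snapshot("wrist"); cv2.imwrite("pics/w1.png",s["pixels"][:,:,::-1])
print({k:s[k] for k in s if k!="pixels"}, bot.current_position(), bot.current_ft_force())
for n in ["gearbox","gear_large","gear_small","collar_round","collar_hex"]:
    print(n,[(np.round(d["at"],4).tolist(),round(d["confidence"],2)) for d in vision.boxes_of(n,"wrist")])
E
```

```text
mat ((446.10498046875, -284.9758605957031), (122.31497192382812, 213.40802001953125), 4.851252555847168)
3.5333 [ 0.01  0.34  1.18 -0.    1.62  1.58]
{'vfov': 71.90922664426424, 'cx': 317.02621309782137, 'cy': 198.17622705175134, 'origin': array([0.6311829 , 0.07952855, 0.50247972]), 'attitude': array([ 0.11278269, -0.11286813,  0.69865329, -0.69744135])} [0.55007102 0.07921509 0.35980834] [-0.00489074  0.22365867  0.37191878]
gearbox [([0.6317, 0.0673, 0.0392], 0.76)]
gear_large [([0.5998, 0.1253, 0.0548], 0.86), ([0.6244, 0.0556, 0.0578], 0.32)]
gear_small [([0.6252, 0.054, 0.0553], 0.71)]
collar_round [([0.5984, 0.1257, 0.1052], 0.55)]
collar_hex [([0.6386, -0.0878, 0.0209], 0.85), ([0.6148, 0.054, 0.0972], 0.61)]
```

View pics/w1.png

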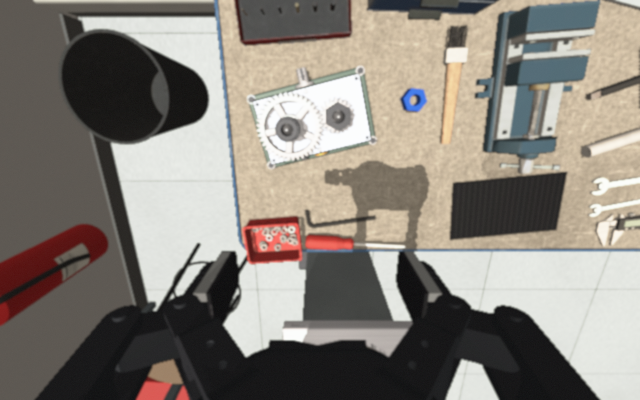

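The wrist view shows the round collar and large gear at (289,128), the hex collar and small gear at (340,116), and the stub at (304,75), so gearbox +x points up in the picture and shaft_a is the left one. The blue look-alike is at (413,99). I move closer for a precise fit.

```bash
python3 - <<'E'
from h import *
bot.move_linear([0.60,0.09,0.25],vel=0.3)
s=vision.snapshot("wrist"); np.save("w2.npy",s,allow_pickle=True)
p=s["pixels"][:,:,::-1]
out={}
for n in ["collar_round","collar_hex","gear_large","gear_small","gearbox"]:
    for d in vision.masks_of(n,"wrist")[:2]:
        m=d["mask"].astype(np.uint8)
        c=max(cv2.findContours(m,0,2)[0],key=cv2.contourArea)
        x,y,w,h=cv2.boundingRect(c); out.setdefault(n,[]).append(c)
        print(n,round(d["confidence"],2),(x,y,w,h),cv2.minEnclosingCircle(c))
np.save("cont.npy",out,allow_pickle=True)
e=to_px(s,[[0.6,0.127,0.104],[0.616,0.054,0.104]]); print(e)
x0,y0=np.maximum((e.mean(0)-[100,75]).astype(int),0); print(x0,y0)
cv2.imwrite("pics/w2.png",cv2.resize(p[y0:y0+150,x0:x0+200],None,fx=4,fy=4,interpolation=cv2.INTER_CUBIC))
E
```

```text
collar_round 0.78 (273, 165, 33, 35) ((288.7391357421875, 181.82608032226562), 17.480838775634766)
collar_hex 0.93 (427, 124, 34, 28) ((443.7824401855469, 137.17938232421875), 16.923458099365234)
collar_hex 0.78 (338, 149, 33, 37) ((353.7129821777344, 166.68450927734375), 18.45782470703125)
gear_small 0.82 (329, 139, 42, 37) ((349.50994873046875, 159.653076171875), 21.872724533081055)
gearbox 0.57 (239, 96, 159, 110) ((320.3399963378906, 152.60557556152344), 83.2236099243164)
[[283.4179871  185.30320086]
 [350.99515281 170.86918887]]
217 103
```

View pics/w2.png

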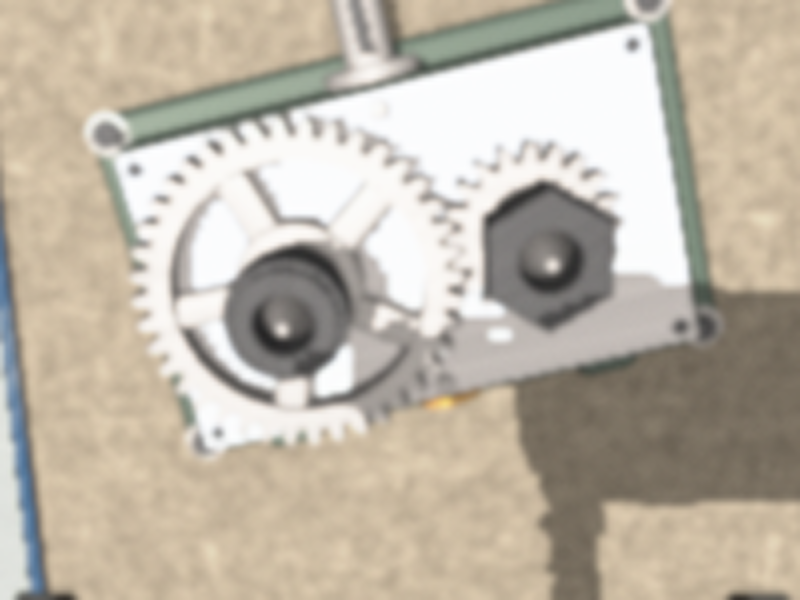

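The crop is at offset (217,103), scale 4. The shaft tips are at (284,325) and (551,265). The dark hex collar's vertices are clear, with a corner at (545,180) pointing up, so a flat pair faces sideways. It is dark steel on the small gear's shaft, so it is the right one; the blue nut lies off to the right of this crop. Now I compute the poses.

```bash
python3 - <<'E'
from h import *
s=np.load("w2.npy",allow_pickle=True).item()
cr=lambda P:(np.array(P,float)+.5)/4-.5+[217,103]
t=to_world(s,cr([[284,326],[551,267]]),.104); print("tips",t,np.linalg.norm(t[0]-t[1]))
hx=to_world(s,cr([[545,180],[617,213],[614,298],[550,329],[486,298],[486,215]]),.100)
print("hex",hx.mean(0)); v=hx-hx.mean(0); print(np.linalg.norm(v,axis=1),np.degrees(np.arctan2(v[:,1],v[:,0]))%60)
rc=to_world(s,cr([[288,318]]),.1);print("round top",rc)
c=to_world(s,cr([[112,150],[650,22],[695,338],[205,450]]),.04); print("corners",c,c.mean(0))
d=t[0]-t[1]; print("gearbox yaw",np.degrees(np.arctan2(-d[0],d[1])), "mid",(t.mean(0)))
d=c[0]-c[1]; print(np.degrees(np.arctan2(-d[0],d[1])))
t=to_world(s,np.array([[273+16.5,184]]),.096); print(t)
E
```

```text
tips [[0.60132722 0.12237196 0.104     ]
 [0.61762765 0.05044866 0.104     ]] 0.0737472985382999
hex [0.61967296 0.05037903 0.1       ]
[0.02059871 0.02104997 0.0214547  0.02036543 0.02049106 0.02075935] [ 5.82248282  3.89296314 57.38763085  2.64239991  4.29257288 57.28017189]
round top [[0.60250361 0.12163649 0.1       ]]
corners [[ 0.64126545  0.18178265  0.04      ]
 [ 0.67958732  0.01466215  0.04      ]
 [ 0.57947228 -0.00737315  0.04      ]
 [ 0.53942143  0.15818819  0.04      ]] [0.60993662 0.08681496 0.04      ]
gearbox yaw 12.769593084891671 mid [0.60947743 0.08641031 0.104     ]
12.915036915224333
[[0.59926566 0.12115612 0.096     ]]
```

```bash
cat >> h.py <<'E'
yaw=np.radians(12.85); C=np.array([.6097,.0865]); u=np.array([-np.sin(yaw),np.cos(yaw)])
A=C+.0375*u; B=C-.0375*u
my=np.radians(4.85); Rm=np.array([[np.cos(my),-np.sin(my)],[np.sin(my),np.cos(my)]])
mat=lambda x,y:np.array([.446,-.285])+Rm@[x,y]
M_HEX,M_RND,M_LRG=mat(-.034,-.062),mat(.022,-.062),mat(0,.047)
Q=down(np.radians(-88)); ZT=.21
def rep(tag): print(tag,"t=%.1f"%bot.current_t(),"w=%.4f"%bot.current_gripper_width(),"gf=%.0f"%bot.current_grip_force(),"p",np.round(bot.current_position(),4),"F",np.round(bot.current_ft_force(),1))
def pick(xy,z,f,op=.055,zt=ZT,q=Q):
    bot.grip(op); bot.goto([*xy,zt],q)
    bot.move_linear([*xy,z+.03],vel=.3); bot.move_linear([*xy,z],vel=.08)
    rep("at"); bot.grip(0,f); rep("gripped")
    bot.move_linear([*xy,z+.03],vel=.12); bot.move_linear([*xy,zt],vel=.3); rep("lifted")
def place(xy,z,op=.055,zt=ZT,slow=.02,q=Q):
    bot.goto([*xy,zt],q); bot.move_linear([*xy,z+slow],vel=.3); bot.move_linear([*xy,z],vel=.06)
    rep("down"); bot.grip(op); bot.move_linear([*xy,z+.03],vel=.15); bot.move_linear([*xy,zt],vel=.35); rep("left")
E
python3 - <<'E'
from h import *
print(A,B,M_HEX,M_RND,M_LRG)
pick([.619,.0502],.0775,60)
s=vision.snapshot("wrist"); cv2.imwrite("pics/w3.png",s["pixels"][:,:,::-1])
E
```

```text
[0.60136002 0.12306084] [0.61803998 0.04993916] [ 0.41736368 -0.34965262] [ 0.47316317 -0.34491796] [ 0.44202627 -0.23816829]
at t=6.5 w=0.0549 gf=0 p [0.6192 0.0502 0.0779] F [-0.8 -0.5  0.2]
gripped t=6.8 w=0.0333 gf=60 p [0.6196 0.0501 0.0784] F [ 0.6 -0.7  4.3]
lifted t=7.7 w=0.0333 gf=60 p [0.6188 0.0502 0.2098] F [ 0.3 -0.  -1. ]
```

View pics/w3.png

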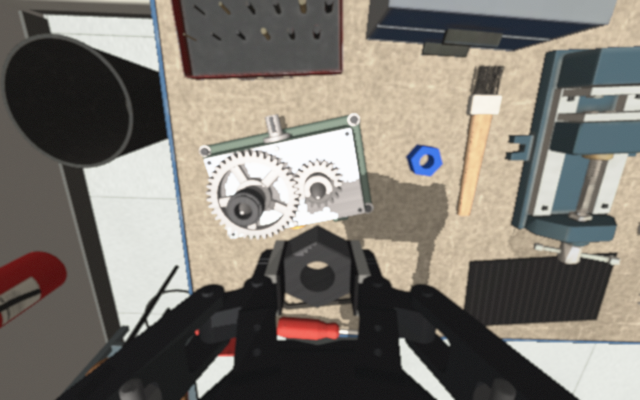

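The hex collar is held square between the pads at (318,268), and the shaft with the small gear is now free. I lay it on the mat, then do the round collar.

```bash
python3 - <<'E'
from h import *
place(M_HEX,.0045)
pick([.6015,.1223],.0775,60)
place(M_RND,.0045)
s=vision.snapshot("wrist"); cv2.imwrite("pics/w4.png",s["pixels"][:,:,::-1]); np.save("w4.npy",s,allow_pickle=True)
for n in ["collar_round","collar_hex","mat"]:
    print(n,[(np.round(d["at"],4).tolist(),round(d["confidence"],2)) for d in vision.boxes_of(n,"wrist")])
E
```

```text
down t=10.6 w=0.0334 gf=60 p [ 0.4173 -0.3496  0.0044] F [0.5 0.5 0. ]
left t=11.9 w=0.0549 gf=0 p [ 0.4171 -0.3493  0.2093] F [ 1.1 -0.5 -0.4]
at t=15.0 w=0.0552 gf=0 p [0.6018 0.1224 0.0779] F [ 0.2 -0.6 -0.8]
gripped t=15.3 w=0.0336 gf=60 p [0.6022 0.1225 0.0786] F [-0.7 -0.   5.7]
lifted t=16.2 w=0.0342 gf=60 p [0.6013 0.1223 0.2098] F [-0.6  0.8 -1.6]
down t=19.2 w=0.0340 gf=60 p [ 0.473  -0.3448  0.0044] F [ 0.6  0.3 -0.8]
left t=20.6 w=0.0553 gf=0 p [ 0.4728 -0.3446  0.2093] F [ 0.7 -0.1 -0.6]
collar_round [([0.474, -0.3406, 0.028], 0.59), ([0.5925, -0.0089, 0.0129], 0.59)]
collar_hex [([0.4152, -0.3475, 0.0254], 0.61), ([0.6385, -0.0955, 0.0175], 0.56)]
mat [([0.4536, -0.2796, -0.0008], 0.8)]
```

View pics/w4.png

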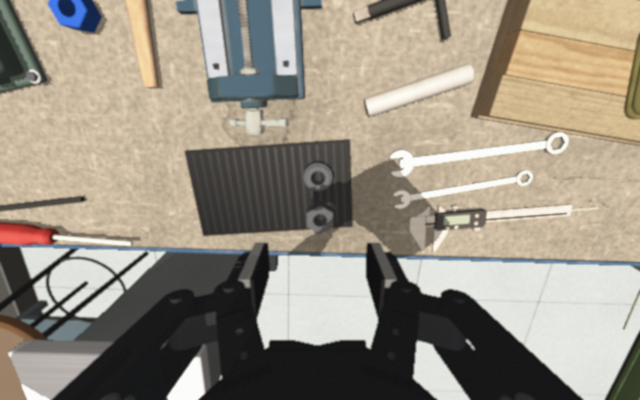

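Both collars stand upright on the mat, round at (318,177) and hex at (320,219), and the left part is free for the large gear. The gears come next.

```bash
python3 - <<'E'
from h import *
pick(A,.0580,100,op=.05)
if bot.current_gripper_width()>.024:
    place(M_LRG,.0180,op=.05)
    s=vision.snapshot("wrist"); cv2.imwrite("pics/w5.png",s["pixels"][:,:,::-1])
    print([(np.round(d["at"],4).tolist(),round(d["confidence"],2)) for d in vision.boxes_of("gear_large","wrist")])
    pick(B,.0580,80,op=.05)
s=vision.snapshot("wrist"); cv2.imwrite("pics/w6.png",s["pixels"][:,:,::-1])
E
```

```text
at t=23.9 w=0.0500 gf=0 p [0.6016 0.1231 0.0582] F [0.2 1.1 0.8]
gripped t=24.2 w=0.0265 gf=98 p [0.6019 0.1228 0.0593] F [-1.9 -2.2  4.7]
lifted t=25.2 w=0.0263 gf=101 p [0.6002 0.123  0.2078] F [-0.2  0.4 -7.1]
down t=27.8 w=0.0266 gf=101 p [ 0.4425 -0.2384  0.0183] F [ 0.8  0.7 -2. ]
left t=29.1 w=0.0499 gf=0 p [ 0.4417 -0.238   0.2095] F [-0.9  0.3 -0.9]
[([0.4404, -0.2362, 0.0169], 0.88), ([0.5811, 0.0295, 0.0337], 0.74)]
at t=31.8 w=0.0500 gf=0 p [0.6182 0.05   0.0581] F [ 0.2  0.3 -0.3]
gripped t=32.2 w=0.0270 gf=79 p [0.6187 0.0499 0.0591] F [-0.4 -0.3  6.2]
lifted t=33.1 w=0.0274 gf=81 p [0.6175 0.05   0.2091] F [-0.5  0.3 -3.3]
```

View pics/w6.png

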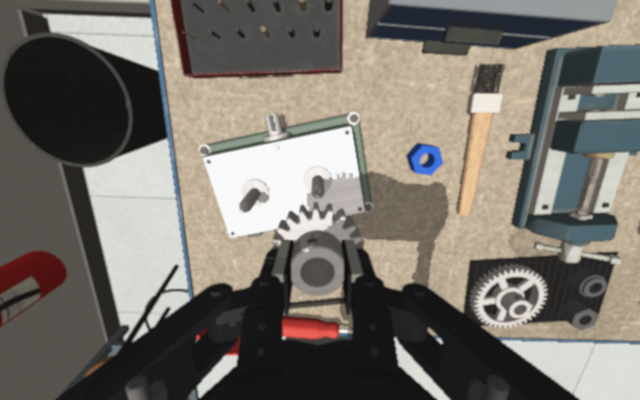

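The small gear is held level at (317,262). Both shafts are bare, at (253,195) and (318,182), and the large gear lies hub up on the mat at (510,295). I set the small gear on shaft_a.

```bash
python3 - <<'E'
from h import *
place(A,.0588,op=.05,slow=.065)
pick(M_LRG,.0180,100,op=.05)
s=vision.snapshot("wrist"); cv2.imwrite("pics/w7.png",s["pixels"][:,:,::-1])
if bot.current_gripper_width()>.024:
    place(B,.0590,op=.05,slow=.065)
    s=vision.snapshot("wrist"); cv2.imwrite("pics/w8.png",s["pixels"][:,:,::-1])
    for n in ("gear_large","gear_small"): print(n,[(np.round(d["at"],4).tolist(),round(d["confidence"],2)) for d in vision.boxes_of(n,"wrist")])
E
```

```text
down t=35.2 w=0.0273 gf=81 p [0.6013 0.1231 0.0592] F [-2.6 -0.2  0.4]
left t=36.4 w=0.0498 gf=0 p [0.6013 0.1231 0.2101] F [-0.4 -0.  -1. ]
at t=39.3 w=0.0499 gf=0 p [ 0.4424 -0.2384  0.0185] F [1.1 0.3 0.7]
gripped t=39.7 w=0.0265 gf=98 p [ 0.4425 -0.2384  0.0193] F [-2.   0.9  8.7]
lifted t=40.8 w=0.0261 gf=99 p [ 0.441  -0.2374  0.2079] F [-0.3  0.8 -6.6]
down t=43.8 w=0.0261 gf=101 p [0.6178 0.0499 0.0603] F [-5.9 -0.   5.6]
left t=45.0 w=0.0500 gf=0 p [0.6181 0.0499 0.2103] F [-0.3 -0.6 -0.3]
gear_large [([0.6213, 0.054, 0.0577], 0.67)]
gear_small [([0.614, 0.1182, 0.0587], 0.7)]
```

View pics/w8.png

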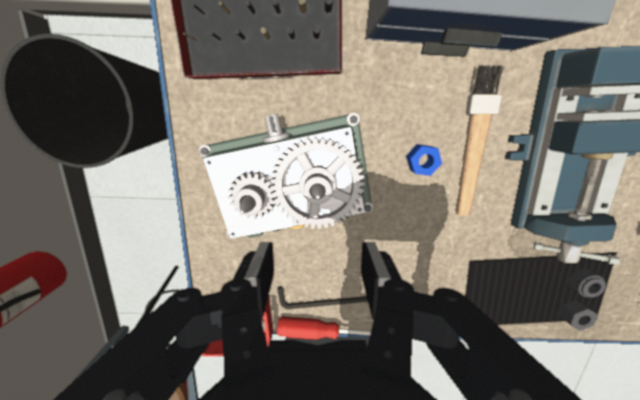

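Gears are swapped: small on shaft_a at (250,195), large on shaft_b at (318,183), both level with hubs up. Now I refit the collars.

```bash
python3 - <<'E'
from h import *
for m,sh in ((M_RND,A),(M_HEX,B)):
    pick(m,.0040,60)
    if bot.current_gripper_width()<.03: print("miss"); break
    place(sh,.0790,slow=.04)
bot.goto([.56,.06,.26],Q)
s=vision.snapshot("wrist"); p=s["pixels"][:,:,::-1]
e=to_px(s,[[*C,.08]])[0]; x0,y0=np.maximum((e-[100,75]).astype(int),0); print(x0,y0)
cv2.imwrite("pics/w9.png",cv2.resize(p[y0:y0+150,x0:x0+200],None,fx=4,fy=4,interpolation=cv2.INTER_CUBIC))
for n in ("collar_round","collar_hex"): print(n,[(np.round(d["at"],4).tolist(),round(d["confidence"],2)) for d in vision.boxes_of(n,"wrist")])
bot.move_joints([-1.495,.342,1.524,0,1.275,-.146])
s=vision.snapshot("side"); p=s["pixels"][:,:,::-1]
e=to_px(s,[[*C,.08]])[0]; x0,y0=np.maximum((e-[70,52]).astype(int),0)
cv2.imwrite("pics/s2.png",cv2.resize(p[y0:y0+105,x0:x0+140],None,fx=5,fy=5,interpolation=cv2.INTER_CUBIC))
print(bot.current_t())
E
```

```text
at t=48.1 w=0.0550 gf=0 p [ 0.4731 -0.345   0.0039] F [ 0.7 -0.2 -0.4]
gripped t=48.5 w=0.0341 gf=60 p [ 0.4736 -0.3453  0.0049] F [-1.   0.6  5.5]
lifted t=49.6 w=0.0342 gf=60 p [ 0.4724 -0.3442  0.2078] F [-0.  -0.1 -0.5]
down t=52.6 w=0.0345 gf=61 p [0.6011 0.1231 0.0799] F [-4.7 -0.7  9.4]
left t=53.8 w=0.0552 gf=0 p [0.6015 0.1231 0.2105] F [-0.6 -0.2 -0.1]
at t=57.1 w=0.0552 gf=0 p [ 0.4175 -0.3498  0.0043] F [0.5 0.2 0.1]
gripped t=57.4 w=0.0334 gf=60 p [ 0.4178 -0.3501  0.0049] F [-0.2  1.2  6.8]
lifted t=58.5 w=0.0333 gf=60 p [ 0.4167 -0.3489  0.2081] F [-0.3  0.5 -2. ]
down t=61.4 w=0.0338 gf=61 p [0.6177 0.0499 0.0798] F [-4.5 -0.6  9.1]
left t=62.6 w=0.0549 gf=0 p [0.6182 0.0499 0.2105] F [-1.7  0.4 -0.6]
195 58
collar_round [([0.5994, 0.126, 0.102], 0.92)]
collar_hex [([0.6113, 0.0512, 0.0994], 0.84), ([0.6414, -0.0868, 0.02], 0.56)]
65.7417
```

View pics/w9.png

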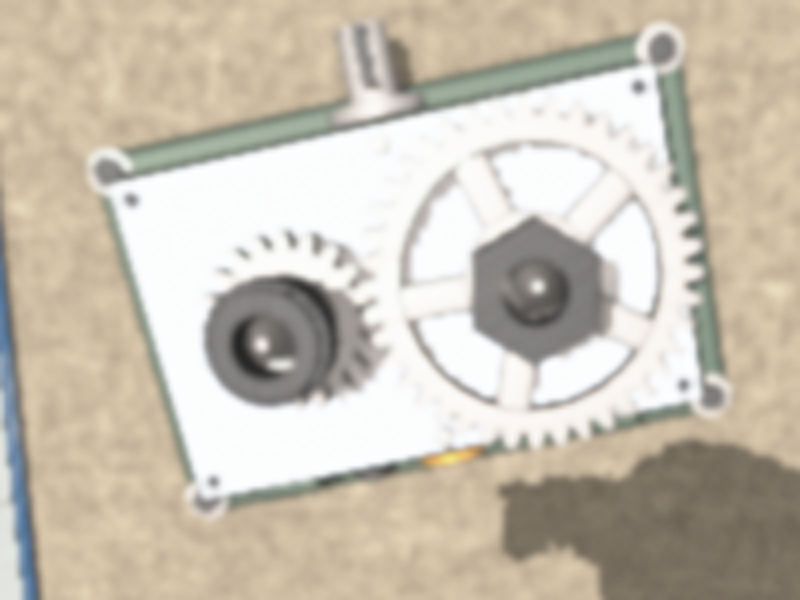

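View pics/s2.png

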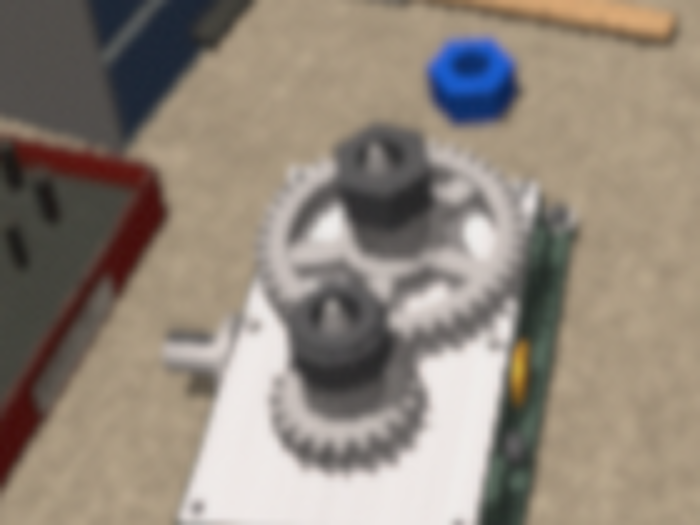

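From the side both collars look seated, round at (340,330) and hex at (383,175). In the wrist crop, though, the round collar at (270,342) looks slightly odd, so I check it by overlaying the expected seated outline on a closer view.

```bash
python3 - <<'E'
from h import *
bot.goto([.585,.10,.22],Q)
s=vision.snapshot("wrist"); p=s["pixels"][:,:,::-1]
e=to_px(s,[[*C,.09]])[0]; x0,y0=np.maximum((e-[70,50]).astype(int),0); k=5
im=cv2.resize(p[y0:y0+100,x0:x0+140],None,fx=k,fy=k,interpolation=cv2.INTER_CUBIC); raw=im.copy()
th=np.linspace(0,2*np.pi,73)
def ring(c,r,z,col,n=73):
    t=np.linspace(0,2*np.pi,n)+np.radians(2)
    q=(to_px(s,np.c_[c[0]+r*np.cos(t),c[1]+r*np.sin(t),np.full(n,z)])-[x0,y0]+.5)*k
    cv2.polylines(im,[q.round().astype(np.int32)],True,col,1)
ring(A,.0155,.1,(0,0,255));ring(A,.018,.096,(0,255,0));ring(A,.018,.078,(255,0,0));ring(A,.009,.1,(0,255,255))
ring(B,.02,.1,(0,0,255),7);ring(B,.02,.078,(255,0,0),7);ring(B,.009,.1,(0,255,255))
cv2.imwrite("pics/w10.png",im); cv2.imwrite("pics/w10r.png",raw); print(bot.current_t())
E
```

```text
68.5167
```

View pics/w10.png

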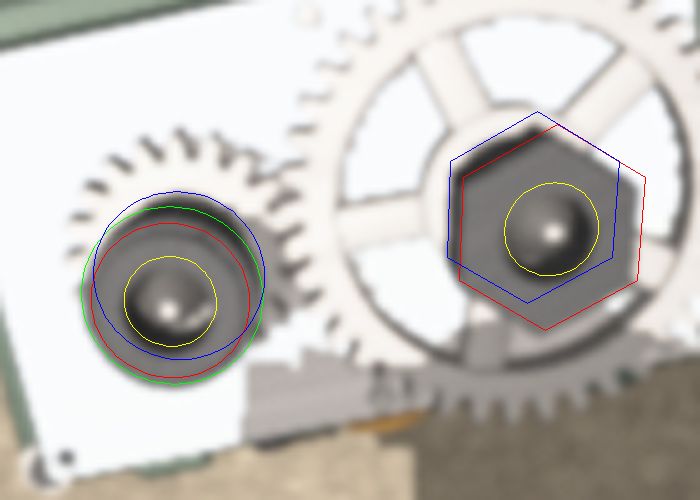

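View pics/w10r.png

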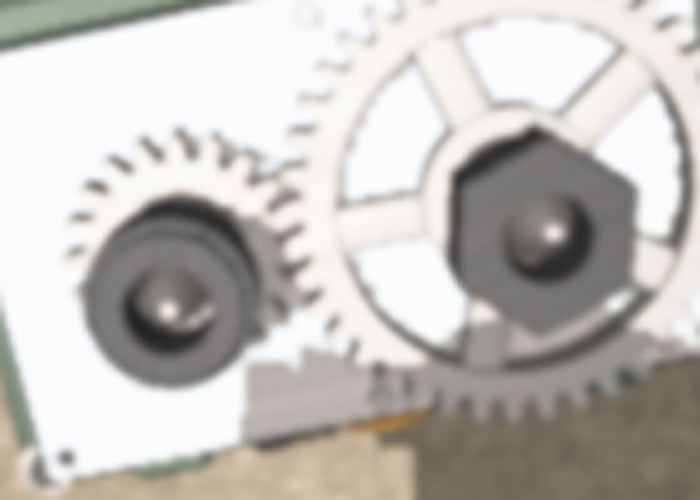

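The seated-height outlines match both collars to within the bore play: round at (170,300), hex at (547,230). The placements also ended with about 9 N of downward contact force. I retreat and hand in.

```bash
python3 - <<'E'
from h import *
bot.move_joints([-1.495,.342,1.524,0,1.275,-.146]); print(bot.current_t()); print(bot.finish_job())
E
```

```text
71.2417
the job is handed in; nothing more can be done
None
```

I handed the job in at 71 s: the small gear is on shaft_a under the round collar and the large gear on shaft_b under the hex collar, hubs up and, by the last camera check, all seated fully down.

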